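# Sort left-over parts at the fan assembly bench

## Task

Tidy up the loose parts on the assembly bench: put the two fans flat in the aluminium tray, one in each bay, hub side up; stand both terminal blocks (orange and green) upright on the floor of the red box, side by side and not on each other; and stand the blue relay upright in the green box. Set every part down gently instead of dropping it, and do not shift the yellow mug.

Things in the scene. Friction and masses are not known exactly. Their poses are not given: they have to be found in the camera images.
- fan_white: black axial fan with a white round sticker on its hub; 40 x 40 mm square, 28 mm high, lying flat on the table, hub side up. Origin: centre of the underside; z up through the hub, x and y square to the sides. Grasp across the 40 mm sides.
- fan_yellow: black axial fan with a yellow round sticker on its hub; 40 x 40 mm square, 28 mm high, lying flat on the table, hub side up. Origin: centre of the underside; z up through the hub, x and y square to the sides. Grasp across the 40 mm sides.
- terminal_orange: orange terminal block with a row of four dark screws on top: 50 mm long (its x), 20 mm wide (its y), 30 mm high, standing on its base, screws up. Origin: centre of the underside; z up. Grasp across the 20 mm width.
- terminal_green: green terminal block with a row of four dark screws on top: 50 mm long (its x), 20 mm wide (its y), 30 mm high, standing on its base, screws up. Origin: centre of the underside; z up. Grasp across the 20 mm width.
- relay: blue plug-in relay on a black base, with a small white patch on top: 28 mm (its x) x 22 mm (its y), 36 mm high, standing upright. Origin: centre of the underside; z up. Grasp across the 22 mm width.
- bay_a (a point): first bay of the fan tray (its -y bay). Each bay is 62 x 62 mm inside, bounded by a dark rim 8 mm high and 4 mm thick. The tray is a fixed flat aluminium plate, 80 mm (x) by 166 mm (y), 2 mm thick, with two such bays side by side along its y, 84 mm between centres; either fan may go in either bay. Point: centre of the bay's floor, 2 mm above the table; x and y square to the bay, z up.
- bay_b (a point): second bay of the fan tray (its +y bay), like the first. Point: centre of the bay's floor, same axes.
- red_box_in (a point): fixed open red box, inside 105 mm (x) by 150 mm (y), walls 4 mm thick and 40 mm high above the table, white label on its front. Point: centre of its inner floor, 4 mm above the table; y along its long side, z up.
- green_box_in (a point): fixed open green box, inside 100 x 100 mm, walls 4 mm thick and 40 mm high above the table, white label on its front. Point: centre of its inner floor, 4 mm above the table; x and y square to its sides, z up.
- mug: yellow mug standing at the left of the work, 80 mm across, 95 mm high, handle on its far left side (its +y). Origin: centre of its underside. Leave it alone.

How it is judged:
By the outcome, as a careful person would: the job done as asked, in the order asked, and still so for the second after the job is handed in, with the robot touching nothing.
It also fails if it takes over 106 s, if anything falls off the work surface, if the arm or the gripper's body presses on something with over 40 N, if the wrist force passes 120 N, or if a joint passes its speed limit or range.

## Robot

A 6-joint arm with a two-finger parallel gripper is mounted at the origin on the work surface. World frame = base frame: x ahead of the robot, y to its left, z up, the work surface at z = 0. Lengths are in mm, angles in rad, forces in N, time in s.
With the tool pointing down it reaches from about 400 to 925 mm from the base axis. Payload 12.5 kg.
Tool frame: the origin (TCP) lies midway between the tips of the shut fingers; the grasp point (between the pads) lies 19 mm behind it (env.pinch_z is the z of the grasp point in the tool frame, in mm); z points along the fingers, y is the line along which they close (so a half turn about z gives the same grasp; the last joint's range is limited). The gripper opens to 95 mm and grips with 3 to 60 N. Pads are 20 mm wide; open, the fingers measure 119 mm over their backs; the gripper's body (75 mm by 180 mm) begins 59 mm behind the grasp point.
Start: joints at [1.045, 0.491, 1.559, -0, 1.092, -0.106], TCP at [254.722, 570.757, 214.661] pointing down, gripper open.
Joint ranges: [-3.1, 3.1], [-0.84, 2.19], [0.05, 2.79], [-1.13, 4.28], [0.06, 2.93], [-2.69, 2.69]. Speed limits (rad/s): [2.22, 2.22, 2.79, 3.14, 3.14, 3.14].

## Interface

Orientations are given as [roll, pitch, yaw] about the fixed x, y, z axes, in that order (R = Rz(yaw) Ry(pitch) Rx(roll)).
In Python, from cell import env, eyes gives the robot as it stands.
- The arm moves only by the shell command python3 -m inch 'ROWS'. ROWS is JSON, a list of rows, each a list of 3 entries, a list of its own where there are three numbers: the shift along the tool's x, y, z in units of 60 mm (1.0 is 60 mm), then the turn about the tool's z in units of 5 degrees (1.0 is 5 degrees), then the closure, from -1 (fully open) to 1 (shut). In form: [[[tx, ty, tz], turn, claw], ...]. A call has exactly 10 rows; each row shifts and turns the commanded pose from where the row before left it, along the tool's axes as they then stand; what a row does not reach is not made up. A row lasts 1/8 s, in which the tool goes at most 62.5 mm and 10.7 degrees, less where a joint would pass 70% of its speed; a pose out of reach is approached as far as the arm can. A call is refused whole if a number of a shift passes 1 or a number of a turn 1, either way. A call with a gripper value outside its range is refused whole. The fingers move at their own pace and stop on an object; the grip force is fixed at half the most. Time passes only in rows, so rows that do not move let the fingers close, or fill a call up. It gives the time, the measured TCP pose, the force, the opening and the grip force at its end, in the units of the state.
- env.state(): the state, without advancing time (a new reading comes with each control period).
- eyes.read_camera(name): name is "side" or "top"; returns a dict with "pixels" (480x640x3 uint8, red, green, blue), "fx", "fy", "cx", "cy" (pixels), "extrinsics" (4x4, takes a point from world to camera coordinates). Camera axes: x right, y down, z forward; pixel columns grow to the right and rows downward; lengths in mm; the calibration is good to about 2 mm. A picture is of the moment at which its call begins. There is no depth.
- env.job_done(): hands the job in; it is judged then, once.
Trained networks look in a picture, given as the dict that the camera call returned (one of the last four; its "shot" number tells which), for a name from the list of things; names that differ only in an ending like _2 or _b are one class to them, and where a whole thing is asked for, a point or a joint stands for the part that bears it (a point fixed in the world has none). Each returns a list of dicts, best first, with "score" (0 to 1); they miss things now and then, are a little off and sometimes report something else, mostly with a low value. They report only what shows in the picture. A call takes as long as a camera call.
- eyes.boxes_of(name, picture): "centre" ([row, column] in pixels, amid what is visible of it).
- eyes.cut_out(name, picture): "mask" (480x640 bool, what is visible of it) and "centre" ([row, column] in pixels, amid what is visible of it).
- eyes.spot_point(name, picture): "centre" ([row, column] in pixels: a listed point, or the origin of a listed thing).
The state is a dict: "t": time; "joints": joint angles; "qvel": joint speeds; "tau": joint torques, N m; "eef_pos": TCP position; "tcp_rot": TCP orientation; "ft_force": force on the tool from outside, world axes, zero at the start; "moment": the same for the moment, N m; "opening": opening from 0.0 (shut) to 1.0 (fully open); "grip_force": force on a finger pad.
Only numpy, scipy, OpenCV 4.12 (cv2) and the standard library are available. Lean on these libraries where they do the work, as an engineer would, in place of code of your own. Each camera call takes 0.05 s, during which the arm holds its last target. There are 200 camera calls.

## Working session

There is one attempt and no reset: what is moved stays moved. The work goes in short steps, Python scripts to look and compute and a shell command to move; the robot and the scene stay as the last step left them, time stands still between calls to the robot, and variables do not carry over. Pictures are saved under pics/ and viewed, at most 14 in all, crops included, and the job is handed in when it is done.

```bash
ls; mkdir -p pics; python3 - <<'E'
from cell import env, eyes
import cv2,numpy as np
print(env.state(), env.pinch_z)
for c in("top","side"):
    p=eyes.read_camera(c); cv2.imwrite(f"pics/{c}0.png",p["pixels"][:,:,::-1])
    E=np.array(p["extrinsics"]); print(c,p["fx"],p["cx"],p["cy"],E.round(3).tolist())
    for n in ["fan_white","fan_yellow","terminal_orange","terminal_green","relay","bay_a","bay_b","red_box_in","green_box_in","mug"]:
        print(n,[(np.round(d["centre"],1).tolist(),round(float(d["score"]),2)) for d in eyes.spot_point(n,p)][:3])
E
```

```text
pics
{'t': 0.0, 'joints': array([ 1.04541529e+00,  4.91576636e-01,  1.55944846e+00, -3.15514563e-05,
        1.09173229e+00, -1.05604197e-01]), 'qvel': array([-0.00140842, -0.00112107,  0.00051889,  0.00036843, -0.00088025,
        0.00040014]), 'tau': array([ 1.06277184e-03, -6.12654448e+01, -2.58177334e+01,  6.91368990e-02,
        4.83355788e-02, -1.57911386e-04]), 'eef_pos': array([254.58406169, 570.52259717, 214.05149174]), 'tcp_rot': array([-3.14043146e+00, -9.49451079e-05,  2.72183032e+00]), 'ft_force': array([0.33215979, 0.03199157, 0.73563436]), 'moment': array([-0.00297311,  0.03321935, -0.02785508]), 'grip_force': 0.0, 'opening': 0.9990223534417049} -18.8
top 526.760934804744 333.60175028704197 247.64279409840015 [[0.011, -1.0, 0.011, 93.277], [-0.984, -0.013, -0.177, 505.401], [0.178, -0.009, -0.984, 959.377], [0.0, 0.0, 0.0, 1.0]]
fan_white [([293.0, 309.2], 0.86)]
fan_yellow [([285.1, 461.1], 0.67)]
terminal_orange [([267.6, 388.8], 0.56)]
terminal_green [([314.9, 532.8], 0.59)]
relay [([193.8, 474.8], 0.55), ([303.8, 241.2], 0.47)]
bay_a [([188.1, 513.3], 0.78), ([193.
[... 155 characters left out ...]
[293.8, 311.1], 0.46)]
side 569.3260041821496 318.88824513675087 233.00389866049866 [[0.857, -0.515, -0.022, -383.918], [-0.314, -0.487, -0.815, 250.266], [0.409, 0.705, -0.579, 827.229], [0.0, 0.0, 0.0, 1.0]]
fan_white [([256.9, 266.7], 0.58), ([343.0, 506.3], 0.28)]
fan_yellow [([348.3, 366.1], 0.81), ([200.2, 322.4], 0.74)]
terminal_orange [([291.7, 331.0], 0.88)]
terminal_green [([429.0, 389.8], 0.92)]
relay [([227.2, 225.9], 0.71), ([261.0, 264.1], 0.25)]
bay_a [([315.4, 467.5], 0.86), ([343.5, 507.9], 0.79)]
bay_b [([315.4, 467.5], 0.86), ([343.5, 507.9], 0.79)]
red_box_in [([201.7, 324.4], 0.94)]
green_box_in [([260.7, 409.4], 0.85)]
mug [([177.9, 224.7], 0.8), ([349.2, 366.1], 0.72)]
```

View pics/top0.png

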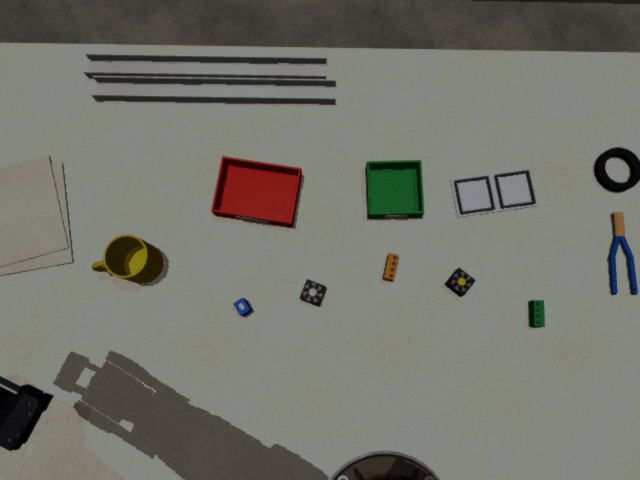

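View pics/side0.png

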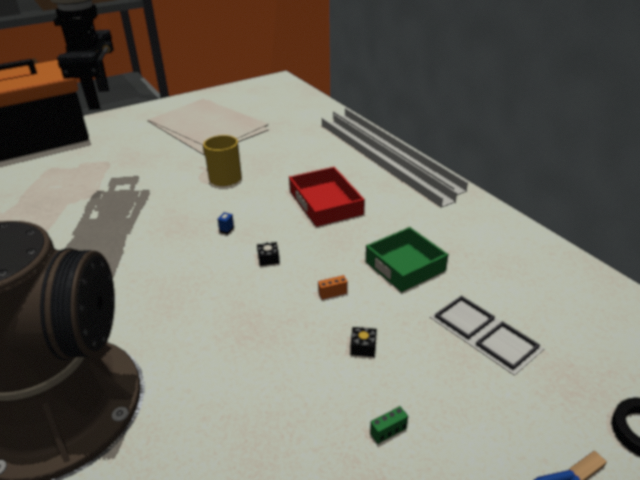

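```bash
cat >h.py <<'E'
from cell import env, eyes
import cv2,numpy as np
from scipy.optimize import minimize
S=4
def proj(p,X):
    E=np.array(p["extrinsics"]); c=X@E[:3,:3].T+E[:3,3]
    return np.c_[p["fx"]*c[:,0]/c[:,2]+p["cx"], p["fy"]*c[:,1]/c[:,2]+p["cy"]]
def unproj(p,rc,z):
    E=np.array(p["extrinsics"]); R,t=E[:3,:3],E[:3,3]
    d=R.T@np.array([(rc[1]-p["cx"])/p["fx"],(rc[0]-p["cy"])/p["fy"],1]); o=-R.T@t
    return o+d*(z-o[2])/d[2]
def corners(x,y,a,dim,z0=0):
    l,w,h=dim; c,s=np.cos(a),np.sin(a)
    return np.array([[x+c*u*l-s*v*w,y+s*u*l+c*v*w,z0+k*h] for u in(-.5,.5) for v in(-.5,.5) for k in(0,1)])
def sil(p,X,roi):
    r0,c0,n=roi; im=np.zeros((n*S,n*S),np.uint8)
    q=(proj(p,X)+.5-[c0,r0])*S
    cv2.fillConvexPoly(im,cv2.convexHull(np.round(q*16).astype(np.int32)),255,shift=4); return im>0
def fit(views,dim,z0=0,yaws=np.arange(0,np.pi,.3)):
    """views: list of (picture, mask); returns x,y,yaw,mean IoU"""
    V=[]
    for p,m in views:
        r,c=np.nonzero(m); n=int(max(np.ptp(r),np.ptp(c)))+24
        r0,c0=r.min()-12,c.min()-12
        M=cv2.warpAffine(m.astype(np.float32),np.float32([[1,0,-c0],[0,1,-r0]]),(n,n))
        V.append((p,cv2.resize(M,None,fx=S,fy=S,interpolation=cv2.INTER_LINEAR)>.5,(r0,c0,n),(r.mean(),c.mean())))
    def cost(v):
        X=corners(*v[:2],v[2]/50,dim,z0); e=0
        for p,M,roi,_ in V:
            s=sil(p,X,roi); e+=1-(s&M).sum()/(s|M).sum()
        return e/len(V)
    g=unproj(V[0][0],V[0][3],z0+dim[2]/2)
    best=min((minimize(cost,[g[0],g[1],a*50],method="Nelder-Mead",options=dict(initial_simplex=np.array([[g[0],g[1],a*50]]*4)+np.array([[0,0,0],[8,0,0],[0,8,0],[0,0,10]]),xatol=.1,fatol=1e-4)) for a in yaws),key=lambda r:r.fun)
    x,y,a=best.x; return round(x,1),round(y,1),round(np.degrees(a/50),1),round(1-best.fun,3)
DIM=dict(fan_white=(40,40,28),fan_yellow=(40,40,28),terminal_orange=(50,20,30),terminal_green=(50,20,30),relay=(28,22,36))
def big(m,near):
    n,l,st,ce=cv2.connectedComponentsWithStats(m.astype(np.uint8)); 
    i=min((i for i in range(1,n) if st[i,4]>150),key=lambda i:np.hypot(*(ce[i][::-1]-near))); return l==i
E
cat >m.py <<'E'
from h import *
P={c:eyes.read_camera(c) for c in("top","side")}
for n,d in DIM.items():
    vs={}
    for c,p in P.items():
        r=eyes.cut_out(n,p)
        print(n,c,[(np.round(q["centre"]).tolist(),round(float(q["score"]),2),int(q["mask"].sum())) for q in r][:3])
        if r: vs[c]=(p,r[0]["mask"])
    print("  both",fit(list(vs.values()),d)," each",[(c,fit([v],d)) for c,v in vs.items()])
near=dict(red=dict(top=(190,257),side=(195,325)),green=dict(top=(188,394),side=(260,407)))
for n,d,hs in(("red",(113,158,40),[(0,8),(172,180)]),("green",(108,108,40),[(50,75)])):
    vs={}
    for c,p in P.items():
        H=cv2.cvtColor(p["pixels"],cv2.COLOR_RGB2HSV)
        m=np.any([(H[...,0]>=a)&(H[...,0]<=b) for a,b in hs],0)&(H[...,1]>120)
        m=big(m,near[n][c]); m=cv2.morphologyEx(m.astype(np.uint8),cv2.MORPH_CLOSE,np.ones((9,9)))>0
        vs[c]=(p,m)
    print(n,"both",fit(list(vs.values()),d),[(c,int(v[1].sum()),fit([v],d)) for c,v in vs.items()])
for n,nr in(("bay1",dict(top=(195,474),side=(317,465))),("bay2",dict(top=(189,515),side=(345,508)))):
    vs={}
    for c,p in P.items():
        g=cv2.cvtColor(p["pixels"],cv2.COLOR_RGB2GRAY)
        ct,_=cv2.findContours(big(g<95,nr[c]).astype(np.uint8),cv2.RETR_EXTERNAL,cv2.CHAIN_APPROX_NONE)
        vs[c]=(p,cv2.drawContours(np.zeros(g.shape,np.uint8),ct,-1,1,-1)>0)
    print(n,"both",fit(list(vs.values()),(70,70,8),2),[(c,int(v[1].sum()),fit([v],(70,70,8),2)) for c,v in vs.items()])
p=P["side"]
for n in("bay_a","red_box_in","green_box_in"):
    print(n,[unproj(p,q["centre"],2 if n=="bay_a" else 4)[:2].round() for q in eyes.spot_point(n,p)][:2])
print("mug",[unproj(p,q["centre"],0)[:2].round() for q in eyes.spot_point("mug",p)][:1])
E
python3 m.py
```

```text
fan_white top [([294.0, 309.0], 0.75, 452), ([192.0, 494.0], 0.52, 3199)]
fan_white side [([254.0, 264.0], 0.72, 499)]
  both (np.float64(419.7), np.float64(140.3), np.float64(65.3), np.float64(0.87))  each [('top', (np.float64(421.3), np.float64(139.8), np.float64(-21.1), np.float64(0.939))), ('side', (np.float64(417.4), np.float64(140.3), np.float64(159.3), np.float64(0.909)))]
fan_yellow top [([284.0, 461.0], 0.66, 504)]
fan_yellow side [([343.0, 364.0], 0.88, 718), ([425.0, 389.0], 0.28, 920)]
  both (np.float64(444.3), np.float64(-145.7), np.float64(138.3), np.float64(0.874))  each [('top', (np.float64(445.4), np.float64(-146.1), np.float64(46.0), np.float64(0.931))), ('side', (np.float64(442.3), np.float64(-145.5), np.float64(142.2), np.float64(0.875)))]
terminal_orange top [([269.0, 390.0], 0.63, 299)]
terminal_orange side [([288.0, 332.0], 0.56, 579)]
  both (np.float64(470.6), np.float64(-10.2), np.float64(166.4), np.float64(0.894))  each [('top', (np.float64(472.9), np.float64(-10.8), np.float64(-12.9), np.float64(0.897))), ('side', (np.float64(469.1), np.float64(-10.8), np
[... 1347 characters left out ...]
24)))]
bay1 both (np.float64(623.2), np.float64(-183.3), np.float64(189.1), np.float64(0.936)) [('top', 1258, (np.float64(624.1), np.float64(-183.3), np.float64(8.8), np.float64(0.974))), ('side', 1360, (np.float64(620.9), np.float64(-181.8), np.float64(100.0), np.float64(0.928)))]
bay2 both (np.float64(636.4), np.float64(-266.0), np.float64(8.6), np.float64(0.937)) [('top', 1264, (np.float64(637.6), np.float64(-266.1), np.float64(98.9), np.float64(0.974))), ('side', 1608, (np.float64(634.4), np.float64(-264.9), np.float64(9.3), np.float64(0.935)))]
bay_a [array([ 621., -184.])]
red_box_in [array([611., 251.])]
green_box_in [array([634., -16.]), array([623., 261.])]
mug [array([476., 485.])]
```

```bash
cat >m2.py <<'E'
from h import *
P={c:eyes.read_camera(c) for c in("top","side")}
N=dict(fan_white=((292,313),(252,268)),fan_yellow=((282,460),(341,364)),terminal_orange=((267,391),(287,333)),terminal_green=((314,537),(424,389)),relay=((307,243),(222,226)))
def cmask(n,p,near):
    I=p["pixels"]; H=cv2.cvtColor(I,cv2.COLOR_RGB2HSV); g=cv2.cvtColor(I,cv2.COLOR_RGB2GRAY)
    hr=dict(terminal_orange=(3,22),terminal_green=(50,80),relay=(100,130)).get(n)
    m=(g<70) if n!="terminal_orange" else g<0
    if hr: m=(m&(n=="relay"))|((H[...,0]>=hr[0])&(H[...,0]<=hr[1])&(H[...,1]>110))
    w=np.zeros(m.shape,bool); r,c=near; w[max(r-30,0):r+30,max(c-30,0):c+30]=1
    m=big(m&w,near)
    ct,_=cv2.findContours(m.astype(np.uint8),cv2.RETR_EXTERNAL,cv2.CHAIN_APPROX_NONE)
    h=[cv2.convexHull(np.vstack(ct))]
    return cv2.drawContours(np.zeros(m.shape,np.uint8),h,-1,1,-1)>0
if __name__=="__main__":
  out=[]
  for n,d in DIM.items():
    vs={c:(P[c],cmask(n,P[c],N[n][i])) for i,c in enumerate(P)}
    f=fit(list(vs.values()),d)
    print(n,*map(float,f),[(c,int(v[1].sum()),[float(q) for q in fit([v],d)]) for c,v in vs.items()])
    row=[]
    for i,c in enumerate(P):
        r,q=N[n][i]; im=P[c]["pixels"][r-22:r+22,q-22:q+22,::-1]; im=cv2.resize(im,None,fx=3.6,fy=3.6,interpolation=0)
        m=cv2.resize(vs[c][1][r-22:r+22,q-22:q+22].astype(np.uint8),im.shape[:2][::-1],interpolation=0)
        cv2.drawContours(im,cv2.findContours(m,0,1)[0],-1,(0,0,255),1)
        h=cv2.convexHull(((proj(P[c],corners(f[0],f[1],np.radians(f[2]),d))+.5-[q-22,r-22])*3.6).astype(np.int32)); cv2.polylines(im,[h],1,(255,255,0),1)
        row.append(im)
    out.append(np.vstack(row))
  cv2.imwrite("pics/fit.png",np.hstack(out))
E
python3 m2.py
```

```text
fan_white 420.1 139.1 156.1 0.86 [('top', 495, [420.8, 138.8, 158.7, 0.935]), ('side', 428, [418.7, 141.0, 67.4, 0.814])]
fan_yellow 444.4 -145.4 141.8 0.882 [('top', 515, [445.0, -146.0, 141.0, 0.954]), ('side', 680, [442.1, -143.6, 54.7, 0.836])]
terminal_orange 472.4 -11.4 166.9 0.88 [('top', 316, [473.3, -11.9, 167.2, 0.937]), ('side', 526, [469.5, -8.8, 161.9, 0.858])]
terminal_green 385.4 -292.3 182.2 0.791 [('top', 372, [385.7, -293.3, 3.8, 0.834]), ('side', 751, [385.2, -289.9, 188.4, 0.77])]
relay 391.2 271.4 36.9 0.821 [('top', 240, [391.5, 271.3, 35.0, 0.923]), ('side', 244, [389.4, 273.8, 56.7, 0.817])]
```

View pics/fit.png

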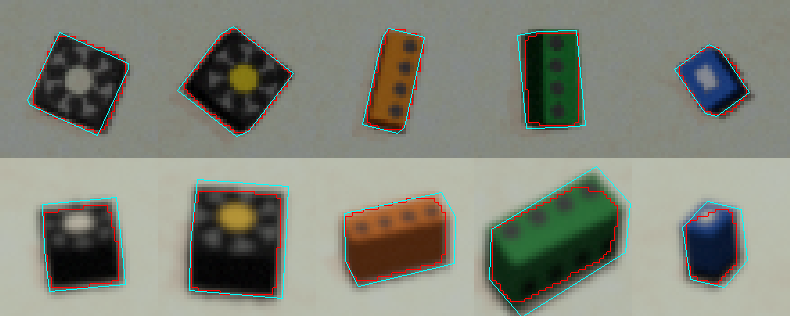

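```bash
cat >go.py <<'E'
import sys,numpy as np
from cell import env
x,y,z,yaw=map(float,sys.argv[1:5]); s=env.state(); p=s["eef_pos"]; a=s["tcp_rot"][2]
d=np.array([x,y,z])-p
tx=np.cos(a)*d[0]+np.sin(a)*d[1]; ty=np.sin(a)*d[0]-np.cos(a)*d[1]
t=(np.degrees(a)-yaw+180)%360-180
print("t%.2f at"%s["t"],p.round(1),"yaw %.1f"%np.degrees(a),"units",(np.array([tx,ty,-d[2]])/60).round(3),"turn %.2f"%(t/5),"open %.3f grip %.1f"%(s["opening"],s["grip_force"]),"F",s["ft_force"].round(1))
E
python3 go.py 420.4 139.2 100 157.5
```

```text
t2.00 at [254.7 570.8 214.7] yaw 155.9 units [-5.453 -5.443  1.912] turn -0.31 open 1.002 grip 0.0 F [-0.1  0.1 -0.6]
```

```bash
python3 -m inch '[[[-0.68,-0.68,0.2],-0.3,-1],[[-0.68,-0.68,0.25],0,-1],[[-0.68,-0.68,0.25],0,-1],[[-0.68,-0.68,0.25],0,-1],[[-0.68,-0.68,0.25],0,-1],[[-0.68,-0.68,0.25],0,-1],[[-0.68,-0.68,0.25],0,-1],[[-0.69,-0.68,0.2],0,-1],[[0,0,0],0,-1],[[0,0,0],0,-1]]'; python3 go.py 420.4 139.2 11 157.5
```

```text
t: 3.25
eef_pos: [430.1, 143.4, 100.7]
tcp_rot: [3.141, -0.0, 2.747]
ft_force: [-0.1, -0.0, 0.3]
opening: 1.0
grip_force: 0.0
t3.25 at [430.1 143.4 100.7] yaw 157.4 units [ 0.123 -0.127  1.496] turn -0.02 open 1.000 grip 0.0 F [-0.1 -0.   0.3]
```

```bash
python3 -m inch '[[[0.06,-0.065,0.4],0,-1],[[0.065,-0.06,0.4],0,-1],[[0,0,0.3],0,-1],[[0,0,0.2],0,-1],[[0,0,0.1],0,-1],[[0,0,0.09],0,-1],[[0,0,0],0,0.5],[[0,0,0],0,0.5],[[0,0,0],0,0.5],[[0,0,0],0,0.5]]'; python3 go.py 420.4 139.2 11 157.5
```

```text
t: 4.5
eef_pos: [420.4, 139.3, 11.4]
tcp_rot: [3.141, 0.0, 2.748]
ft_force: [-0.5, 0.4, 0.5]
opening: 0.632
grip_force: 0.0
t4.50 at [420.4 139.3  11.4] yaw 157.4 units [-0.    -0.002  0.007] turn -0.01 open 0.632 grip 0.0 F [-0.5  0.4  0.5]
```

```bash
python3 -m inch '[[[0,0,0],0,1],[[0,0,0],0,1],[[0,0,0],0,1],[[0,0,0],0,1],[[0,0,0],0,1],[[0,0,-0.1],0,1],[[0,0,-0.3],0,1],[[0,0,-0.3],0,1],[[0,0,-0.3],0,1],[[0,0,-0.3],0,1]]'; python3 go.py 623.5 -183.2 88 188.9;
```

```text
t: 5.75
eef_pos: [420.2, 139.3, 90.1]
tcp_rot: [3.141, 0.0, 2.748]
ft_force: [0.1, -0.1, -0.4]
opening: 0.423
grip_force: 29.7
t5.75 at [420.2 139.3  90.1] yaw 157.4 units [-5.191 -3.664  0.036] turn -6.29 open 0.423 grip 29.7 F [ 0.1 -0.1 -0.4]
```

```bash
python3 -m inch '[[[-0.5,-0.35,0],0,1],[[-0.74,-0.52,0],0,1],[[-0.74,-0.52,0],0,1],[[-0.74,-0.52,0],0,1],[[-0.74,-0.52,0],0,1],[[-0.74,-0.52,0],0,1],[[-0.6,-0.42,0],0,1],[[-0.39,-0.27,0],-0.8,1],[[0,0,0],-1,1],[[0,0,0],-1,1]]'; python3 -m inch '[[[0,0,0],-1,1],[[0,0,0],-1,1],[[0,0,0],-1,1],[[0,0,0],-0.49,1],[[0,0,0.25],0,1],[[0,0,0.25],0,1],[[0,0,0.2],0,1],[[0,0,0],0,1],[[0,0,0],0,1],[[0,0,0],0,1]]'; python3 go.py 623.5 -183.2 13 188.9;
```

```text
t: 7.0
eef_pos: [623.9, -182.1, 89.2]
tcp_rot: [3.141, -0.001, 2.995]
ft_force: [0.8, -0.2, -0.2]
opening: 0.42
grip_force: 29.7
t: 8.25
eef_pos: [624.4, -181.9, 47.7]
tcp_rot: [-3.141, 0.001, -2.986]
ft_force: [-0.9, 0.2, -0.2]
opening: 0.421
grip_force: 29.7
t8.25 at [ 624.4 -181.9   47.7] yaw -171.1 units [ 0.018 -0.019  0.578] turn -0.00 open 0.421 grip 29.7 F [-0.9  0.2 -0.2]
```

```bash
python3 - <<'E'
from h import *
a=[]
for c,(r,q) in dict(top=(195,490),side=(310,480)).items():
    p=eyes.read_camera(c); a.append(cv2.resize(p["pixels"][r-60:r+60,q-65:q+65,::-1],(390,360)))
cv2.imwrite("pics/w1.png",np.hstack(a))
E
```

```text
(no output)
```

View pics/w1.png

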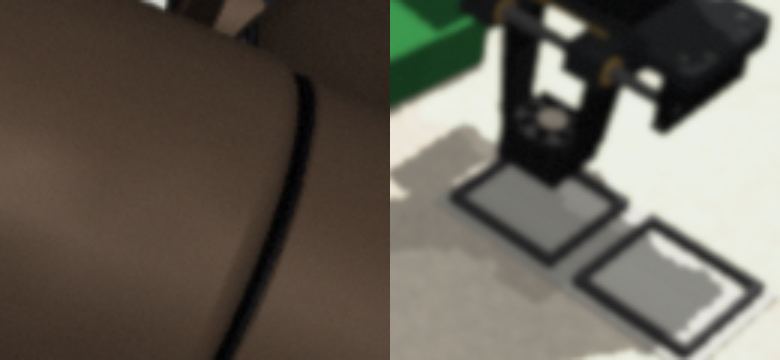

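The arm hides the bay from the top camera. The side crop shows the fan held level just above the first bay. Lowering it now.

```bash
python3 -m inch '[[[0.018,-0.019,0.2],0,1],[[0,0,0.15],0,1],[[0,0,0.1],0,1],[[0,0,0.05],0,1],[[0,0,0.04],0,1],[[0,0,0.02],0,1],[[0,0,0.01],0,1],[[0,0,0],0,1],[[0,0,0],0,1],[[0,0,0],0,1]]'; python3 go.py 623.5 -183.2 13.4 188.9;
```

```text
t: 9.6
eef_pos: [623.3, -183.1, 13.3]
tcp_rot: [-3.142, 0.0, -2.986]
ft_force: [-1.0, 1.0, 3.5]
opening: 0.42
grip_force: 29.7
t9.60 at [ 623.3 -183.1   13.3] yaw -171.1 units [-0.002 -0.002 -0.001] turn -0.00 open 0.420 grip 29.7 F [-1.   1.   3.5]
```

```bash
python3 -m inch '[[[0,0,0],0,-0.1],[[0,0,0],0,-0.1],[[0,0,0],0,-0.1],[[0,0,-0.05],0,-0.1],[[0,0,-0.15],0,-0.1],[[0,0,-0.3],0,-0.1],[[0,0,-0.5],0,-1],[[0,0,-0.5],0,-1],[[0,0,0],0,-1],[[0,0,0],0,-1]]'; python3 go.py 445 -145.7 100 141.0;
```

```text
t: 10.85
eef_pos: [623.0, -183.0, 103.2]
tcp_rot: [3.142, 0.0, -2.986]
ft_force: [-0.3, -0.1, -0.6]
opening: 0.914
grip_force: 0.0
t10.85 at [ 623.  -183.   103.2] yaw -171.1 units [2.835 1.074 0.053] turn 9.58 open 0.914 grip 0.0 F [-0.3 -0.1 -0.6]
```

```bash
python3 -m inch '[[[0.7,0.27,0],0,-1],[[0.85,0.32,0],0,-1],[[0.8,0.3,0],0,-1],[[0.485,0.184,0],0,-1],[[0,0,0],1,-1],[[0,0,0],1,-1],[[0,0,0],1,-1],[[0,0,0],1,-1],[[0,0,0],1,-1],[[0,0,0],1,-1]]';python3 -m inch '[[[0,0,0.2],1,-1],[[0,0,0.2],1,-1],[[0,0,0.2],1,-1],[[0,0,0.2],0.58,-1],[[0,0,0],0,-1],[[0,0,0],0,-1],[[0,0,0],0,-1],[[0,0,0],0,-1],[[0,0,0],0,-1],[[0,0,0],0,-1]]'; python3 go.py 445 -145.7 11 141.0; python3 - <<'E'
from m2 import *
p=P["top"]
try:
    for n in("terminal_orange","terminal_green"):
        print(n,fit([(P["top"],cmask(n,p,N[n][0]))],DIM[n]))
    r,q=188,480; a=[cv2.resize(p["pixels"][r-60:r+60,q-65:q+65,::-1],(390,360))]
    r,q=325,450; p=P["side"];a+=[cv2.resize(p["pixels"][r-80:r+80,q-87:q+87,::-1],(390,360))]
    cv2.imwrite("pics/w2.png",np.hstack(a))
except Exception as e: print(e)
E
```

```text
t: 12.1
eef_pos: [444.8, -145.6, 102.3]
tcp_rot: [3.141, -0.002, 2.77]
ft_force: [0.3, 0.3, 0.8]
opening: 0.996
grip_force: 0.0
t: 13.35
eef_pos: [445.3, -145.8, 55.1]
tcp_rot: [3.141, 0.0, 2.461]
ft_force: [0.1, 0.6, -0.7]
opening: 0.999
grip_force: 0.0
t13.35 at [ 445.3 -145.8   55.1] yaw 141.0 units [ 0.004 -0.002  0.735] turn 0.00 open 0.999 grip 0.0 F [ 0.1  0.6 -0.7]
min() iterable argument is empty
```

```bash
python3 -m inch '[[[0,0,0.3],0,-1],[[0,0,0.2],0,-1],[[0,0,0.13],0,-1],[[0,0,0.1],0,-0.5],[[0,0,0],0,0.5],[[0,0,0],0,0.5],[[0,0,0],0,0.5],[[0,0,0],0,1],[[0,0,0],0,1],[[0,0,0],0,1]]';python3 -m inch '[[[0,0,0],0,1],[[0,0,0],0,1],[[0,0,0],0,1],[[0,0,-0.1],0,1],[[0,0,-0.3],0,1],[[0,0,-0.3],0,1],[[0,0,-0.3],0,1],[[0,0,-0.3],0,1],[[0,0,0],0,1],[[0,0,0],0,1]]'; python3 go.py 637 -266.1 89 98.9; python3 - <<'E'
from h import *
p=eyes.read_camera("top")
r,q=188,480; a=[cv2.resize(p["pixels"][r-60:r+60,q-65:q+65,::-1],(390,360))]
r,q=325,450; p=eyes.read_camera("side");a+=[cv2.resize(p["pixels"][r-80:r+80,q-87:q+87,::-1],(390,360))]
cv2.imwrite("pics/w2.png",np.hstack(a))
E
```

```text
t: 14.7
eef_pos: [445.3, -145.8, 11.3]
tcp_rot: [3.141, 0.0, 2.461]
ft_force: [-0.1, 0.3, 2.2]
opening: 0.42
grip_force: 30.0
t: 15.95
eef_pos: [445.0, -145.7, 88.8]
tcp_rot: [-3.142, -0.001, 2.461]
ft_force: [0.4, 0.0, -1.3]
opening: 0.422
grip_force: 30.0
t15.95 at [ 445.  -145.7   88.8] yaw 141.0 units [-3.75   0.454 -0.004] turn 8.42 open 0.422 grip 30.0 F [ 0.4  0.  -1.3]
```

View pics/w2.png

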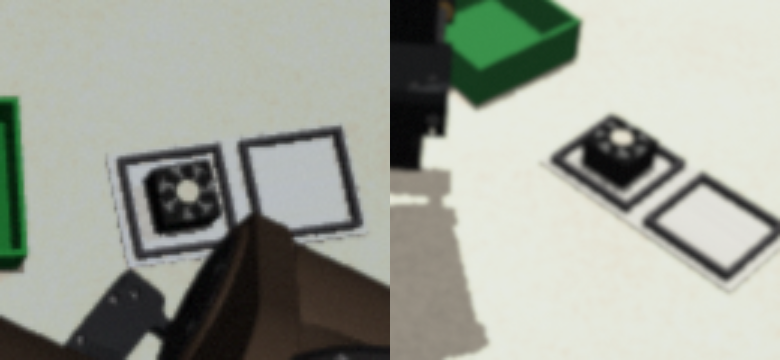

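The white fan lies flat and central in the first bay, and the second bay is empty. The yellow fan goes there next.

```bash
python3 -m inch '[[[-0.6,0.07,0],0,1],[[-0.85,0.1,0],0,1],[[-0.85,0.11,0],0,1],[[-0.85,0.1,0],0,1],[[-0.6,0.074,0],0,1],[[0,0,0],1,1],[[0,0,0],1,1],[[0,0,0],1,1],[[0,0,0],1,1],[[0,0,0],1,1]]';python3 -m inch '[[[0,0,0],1,1],[[0,0,0],1,1],[[0,0,0],1,1],[[0,0,0.2],0.42,1],[[0,0,0.3],0,1],[[0,0,0.25],0,1],[[0,0,0.1],0,1],[[0,0,0],0,1],[[0,0,0],0,1],[[0,0,0],0,1]]'; python3 go.py 637 -266.1 13.3 98.9
```

```text
t: 17.3
eef_pos: [636.9, -266.0, 87.9]
tcp_rot: [-3.141, -0.001, 2.022]
ft_force: [-0.0, -1.0, -0.1]
opening: 0.421
grip_force: 30.0
t: 18.55
eef_pos: [637.5, -266.3, 38.8]
tcp_rot: [3.141, 0.001, 1.726]
ft_force: [-1.4, -0.3, -1.2]
opening: 0.416
grip_force: 30.0
t18.55 at [ 637.5 -266.3   38.8] yaw 98.9 units [ 0.005 -0.007  0.425] turn 0.00 open 0.416 grip 30.0 F [-1.4 -0.3 -1.2]
```

```bash
python3 -m inch '[[[0,0,0.15],0,1],[[0,0,0.1],0,1],[[0,0,0.08],0,1],[[0,0,0.04],0,1],[[0,0,0.03],0,1],[[0,0,0.02],0,1],[[0,0,0.005],0,1],[[0,0,0],0,1],[[0,0,0],0,1],[[0,0,0],0,1]]'; python3 go.py 637 -266.1 13.3 98.9
```

```text
t: 19.8
eef_pos: [637.3, -266.2, 13.4]
tcp_rot: [3.141, 0.0, 1.726]
ft_force: [-1.9, 1.1, 5.5]
opening: 0.416
grip_force: 30.0
t19.80 at [ 637.3 -266.2   13.4] yaw 98.9 units [ 0.003 -0.004  0.001] turn 0.00 open 0.416 grip 30.0 F [-1.9  1.1  5.5]
```

```bash
python3 -m inch '[[[0,0,0],0,-0.1],[[0,0,0],0,-0.1],[[0,0,0],0,-0.1],[[0,0,-0.05],0,-0.1],[[0,0,-0.15],0,-0.1],[[0,0,-0.3],0,-0.1],[[0,0,-0.5],0,-0.1],[[0,0,-0.4],0,-0.1],[[0,0,0],0,-0.1],[[0,0,0],0,-0.1]]'; python3 go.py 472.2 -11.4 100 166.8
```

```text
t: 21.05
eef_pos: [637.0, -266.1, 96.5]
tcp_rot: [-3.141, -0.0, 1.726]
ft_force: [0.3, 0.3, -0.8]
opening: 0.551
grip_force: 0.0
t21.05 at [ 637.  -266.1   96.5] yaw 98.9 units [ 4.618 -2.057 -0.058] turn -13.58 open 0.551 grip 0.0 F [ 0.3  0.3 -0.8]
```

```bash
python3 -m inch '[[[0.6,-0.267,0],0,-0.1],[[0.85,-0.38,0],0,-0.1],[[0.85,-0.38,0],0,-0.1],[[0.85,-0.38,0],0,-0.1],[[0.85,-0.38,0],0,-0.1],[[0.618,-0.27,0],0,-0.1],[[0,0,0],-1,-0.1],[[0,0,0],-1,-0.1],[[0,0,0],-1,-0.1],[[0,0,0],-1,-0.1]]';python3 -m inch '[[[0,0,0],-1,-0.1],[[0,0,0],-1,-0.1],[[0,0,0],-1,-0.1],[[0,0,0],-1,-0.1],[[0,0,0],-1,-0.1],[[0,0,0],-1,-0.1],[[0,0,0.2],-1,-0.1],[[0,0,0.2],-1,-0.1],[[0,0,0.2],-1,-0.1],[[0,0,0.1],-0.58,-0.1]]'; python3 go.py 472.2 -11.4 5 166.8
```

```text
t: 22.3
eef_pos: [472.0, -11.4, 96.0]
tcp_rot: [-3.14, -0.001, 2.078]
ft_force: [-0.7, -0.5, 0.4]
opening: 0.553
grip_force: 0.0
t: 23.55
eef_pos: [471.8, -11.4, 53.5]
tcp_rot: [-3.142, -0.002, 2.913]
ft_force: [-0.1, 0.6, 0.9]
opening: 0.549
grip_force: 0.0
t23.55 at [471.8 -11.4  53.5] yaw 166.9 units [-0.007  0.002  0.808] turn 0.02 open 0.549 grip 0.0 F [-0.1  0.6  0.9]
```

```bash
python3 - <<'E'
from h import *
p=eyes.read_camera("top")
r,q=188,480; a=[cv2.resize(p["pixels"][r-60:r+60,q-65:q+65,::-1],(390,360))]
r,q=310,420; p=eyes.read_camera("side");a+=[cv2.resize(p["pixels"][r-110:r+110,q-120:q+120,::-1],(390,360))]
cv2.imwrite("pics/w3.png",np.hstack(a))
E
```

```text
(no output)
```

View pics/w3.png

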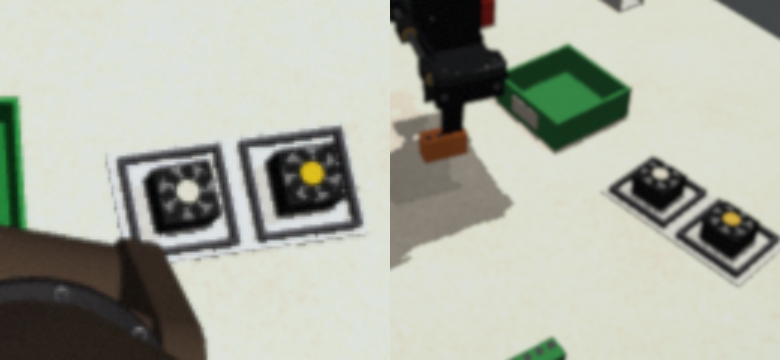

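Both fans sit in their bays, and the fingers straddle the orange block.

```bash
python3 -m inch '[[[0,0,0.3],0,-0.1],[[0,0,0.25],0,-0.1],[[0,0,0.15],0,-0.1],[[0,0,0.1],0,-0.1],[[0,0,0],0,1],[[0,0,0],0,1],[[0,0,0],0,1],[[0,0,0],0,1],[[0,0,0],0,1],[[0,0,0],0,1]]'; python3 -m inch '[[[0,0,0],0,1],[[0,0,-0.1],0,1],[[0,0,-0.3],0,1],[[0,0,-0.3],0,1],[[0,0,-0.4],0,1],[[0,0,-0.5],0,1],[[0,0,0],0,1],[[0,0,0],0,1],[[0,0,0],0,1],[[0,0,0],0,1]]'; python3 - <<'E'
import numpy as np
a=np.radians(-8.5)
for s in(36,-36): print(620.2-np.sin(a)*s, 252.6+np.cos(a)*s)
E
python3 go.py 625.5 288.2 102 171.5
```

```text
t: 24.9
eef_pos: [472.6, -11.5, 7.0]
tcp_rot: [3.141, 0.001, 2.911]
ft_force: [0.6, -0.6, 5.4]
opening: 0.207
grip_force: 30.0
t: 26.15
eef_pos: [472.2, -11.5, 102.0]
tcp_rot: [-3.142, -0.001, 2.911]
ft_force: [1.0, 0.2, -0.9]
opening: 0.211
grip_force: 30.0
625.521138800666 288.20457108102903
614.8788611993341 216.995428918971
t26.15 at [472.2 -11.5 102. ] yaw 166.8 units [-1.347e+00  5.447e+00  1.000e-03] turn -0.94 open 0.211 grip 30.0 F [ 1.   0.2 -0.9]
```

```bash
python3 -m inch '[[[-0.147,0.597,0],0,1],[[-0.2,0.83,0],0,1],[[-0.2,0.83,0],0,1],[[-0.2,0.83,0],0,1],[[-0.2,0.83,0],0,1],[[-0.2,0.83,0],0,1],[[-0.2,0.7,0],0,1],[[0,0,0.2],-0.94,1],[[0,0,0.2],0,1],[[0,0,0],0,1]]'; python3 -m inch '[[[0,0,0.25],0,1],[[0,0,0.25],0,1],[[0,0,0.2],0,1],[[0,0,0.1],0,1],[[0,0,0.1],0,1],[[0,0,0],0,1],[[0,0,0],0,1],[[0,0,0],0,1],[[0,0,0],0,1],[[0,0,0],0,1]]'; python3 go.py 625.5 288.2 11 171.5
```

```text
t: 27.4
eef_pos: [625.1, 287.5, 77.3]
tcp_rot: [-3.14, -0.002, 2.991]
ft_force: [0.4, -0.1, -0.1]
opening: 0.206
grip_force: 30.0
t: 28.65
eef_pos: [625.8, 288.2, 24.9]
tcp_rot: [3.141, 0.0, 2.993]
ft_force: [0.3, 0.9, -0.9]
opening: 0.207
grip_force: 30.0
t28.65 at [625.8 288.2  24.9] yaw 171.5 units [ 0.005 -0.001  0.232] turn -0.00 open 0.207 grip 30.0 F [ 0.3  0.9 -0.9]
```

```bash
python3 -m inch '[[[0,0,0.08],0,1],[[0,0,0.06],0,1],[[0,0,0.04],0,1],[[0,0,0.03],0,1],[[0,0,0.02],0,1],[[0,0,0],0,1],[[0,0,0],0,1],[[0,0,0],0,1],[[0,0,0],0,1],[[0,0,0],0,1]]'; python3 go.py 625.5 288.2 11 171.5
```

```text
t: 29.9
eef_pos: [625.8, 288.2, 11.1]
tcp_rot: [3.141, 0.0, 2.993]
ft_force: [-0.6, -1.2, 2.4]
opening: 0.211
grip_force: 30.0
t29.90 at [625.8 288.2  11.1] yaw 171.5 units [ 0.005 -0.     0.001] turn -0.00 open 0.211 grip 30.0 F [-0.6 -1.2  2.4]
```

```bash
python3 -m inch '[[[0,0,0.01],0,1],[[0,0,0],0,1],[[0,0,0],0,0.24],[[0,0,0],0,0.24],[[0,0,0],0,0.24],[[0,0,-0.05],0,0.24],[[0,0,-0.15],0,0.24],[[0,0,-0.3],0,0.24],[[0,0,-0.5],0,0.24],[[0,0,-0.5],0,0.24]]'; python3 go.py 386 -292.2 101 181
```

```text
t: 31.15
eef_pos: [625.9, 288.2, 102.6]
tcp_rot: [3.141, 0.001, 2.993]
ft_force: [0.6, 0.2, 0.0]
opening: 0.38
grip_force: 0.0
t31.15 at [625.9 288.2 102.6] yaw 171.5 units [  2.524 -10.159   0.027] turn -1.90 open 0.380 grip 0.0 F [0.6 0.2 0. ]
```

```bash
python3 - <<'E'
from m2 import *
n="terminal_green"
f=[fit([(P[c],cmask(n,P[c],N[n][i]))],DIM[n]) for i,c in enumerate(P)]; print(f)
for c in P: print([[float(v) for v in fit([(P[c],q["mask"])],DIM[n])] for q in eyes.cut_out(n,P[c])[:1]])
p=P["top"];r,q=314,537; a=[cv2.resize(p["pixels"][r-22:r+22,q-22:q+22,::-1],(390,360))]
r,q=220,300; p=P["side"];a+=[cv2.resize(p["pixels"][r-70:r+70,q-75:q+75,::-1],(390,360))]
cv2.imwrite("pics/w4.png",np.hstack(a))
E
```

```text
[(np.float64(386.0), np.float64(-293.1), np.float64(4.2), np.float64(0.826)), (np.float64(385.5), np.float64(-290.0), np.float64(8.3), np.float64(0.772))]
[[386.6, -292.1, 0.5, 0.896]]
[[382.3, -291.2, 180.6, 0.943]]
```

View pics/w4.png

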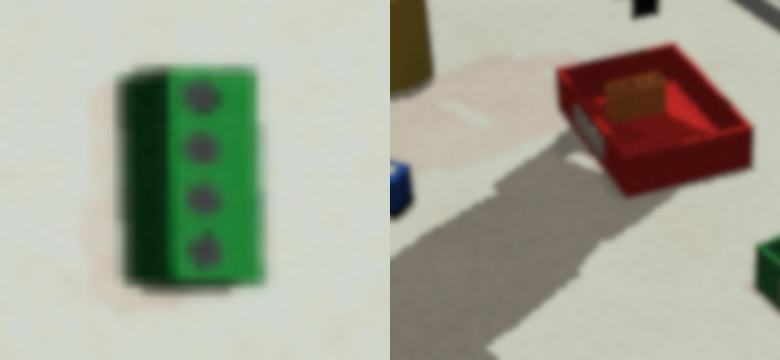

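The orange block stands in the box; the green block is aligned with world x (yaw about 0).

```bash
python3 -m inch '[[[0.15,-0.6,0],0,0.24],[[0.22,-0.9,0],0,0.24],[[0.23,-0.93,0],0,0.24],[[0.23,-0.93,0],0,0.24],[[0.23,-0.93,0],0,0.24],[[0.23,-0.93,0],0,0.24],[[0.23,-0.93,0],0,0.24],[[0.23,-0.93,0],0,0.24],[[0.23,-0.93,0],0,0.24],[[0.23,-0.93,0],0,0.24]]'; python3 -m inch '[[[0.23,-0.8,0],0,-0.1],[[0.1,-0.4,0],0,-0.1],[[0,0,0.1],-0.9,-0.1],[[0,0,0.2],-0.8,-0.1],[[0,0,0.3],0,-0.1],[[0,0,0],0,-0.1],[[0,0,0],0,-0.1],[[0,0,0],0,-0.1],[[0,0,0],0,-0.1],[[0,0,0],0,-0.1]]';python3 go.py 386 -292.2 6.5 180
```

```text
t: 32.6
eef_pos: [414.1, -224.1, 99.8]
tcp_rot: [3.141, -0.001, 2.993]
ft_force: [1.4, 0.1, -0.9]
opening: 0.378
grip_force: 0.0
t: 33.85
eef_pos: [385.2, -291.1, 64.5]
tcp_rot: [-3.141, 0.0, -3.142]
ft_force: [0.3, 0.6, -0.2]
opening: 0.552
grip_force: 0.0
t33.85 at [ 385.2 -291.1   64.5] yaw -180.0 units [-0.014 -0.019  0.967] turn 0.00 open 0.552 grip 0.0 F [ 0.3  0.6 -0.2]
```

```bash
python3 -m inch '[[[-0.014,-0.019,0.4],0,-0.1],[[0,0,0.3],0,-0.1],[[0,0,0.15],0,-0.1],[[0,0,0.12],0,-0.1],[[0,0,0],0,-0.1],[[0,0,0],0,1],[[0,0,0],0,1],[[0,0,0],0,1],[[0,0,0],0,1],[[0,0,0],0,1]]'; python3 -m inch '[[[0,0,0],0,1],[[0,0,0],0,1],[[0,0,-0.1],0,1],[[0,0,-0.3],0,1],[[0,0,-0.3],0,1],[[0,0,-0.4],0,1],[[0,0,-0.5],0,1],[[0,0,0],0,1],[[0,0,0],0,1],[[0,0,0],0,1]]'; python3 go.py 614.9 217 102 171.5
```

```text
t: 35.1
eef_pos: [386.0, -292.2, 6.2]
tcp_rot: [-3.142, 0.0, 3.142]
ft_force: [0.4, 0.6, 3.0]
opening: 0.21
grip_force: 29.9
t: 36.35
eef_pos: [385.6, -291.8, 101.2]
tcp_rot: [3.14, -0.001, 3.141]
ft_force: [-0.2, -0.8, -0.7]
opening: 0.206
grip_force: 29.9
t36.35 at [ 385.6 -291.8  101.2] yaw 180.0 units [-3.82   8.481 -0.013] turn 1.70 open 0.206 grip 29.9 F [-0.2 -0.8 -0.7]
```

```bash
python3 -m inch '[[[-0.22,0.481,0],0,1],[[-0.4,0.89,0],0,1],[[-0.4,0.89,0],0,1],[[-0.4,0.89,0],0,1],[[-0.4,0.89,0],0,1],[[-0.4,0.89,0],0,1],[[-0.4,0.89,0],0,1],[[-0.4,0.89,0],0,1],[[-0.4,0.89,0],0,1],[[-0.4,0.88,0],0,1]]'; python3 -m inch '[[[0,0,0],1,1],[[0,0,0],0.7,1],[[0,0,0.3],0,1],[[0,0,0.3],0,1],[[0,0,0.3],0,1],[[0,0,0.2],0,1],[[0,0,0.1],0,1],[[0,0,0],0,1],[[0,0,0],0,1],[[0,0,0],0,1]]';python3 go.py 614.9 217 10.4 171.5
```

```text
t: 37.6
eef_pos: [615.4, 218.6, 100.9]
tcp_rot: [-3.141, -0.002, -3.141]
ft_force: [0.6, -0.7, 0.1]
opening: 0.212
grip_force: 29.9
t: 38.85
eef_pos: [615.4, 216.8, 30.7]
tcp_rot: [3.141, 0.001, 2.993]
ft_force: [-0.2, 0.1, -0.0]
opening: 0.209
grip_force: 29.9
t38.85 at [615.4 216.8  30.7] yaw 171.5 units [0.009 0.002 0.339] turn 0.00 open 0.209 grip 29.9 F [-0.2  0.1 -0. ]
```

```bash
python3 -m inch '[[[0,0,0.1],0,1],[[0,0,0.08],0,1],[[0,0,0.06],0,1],[[0,0,0.04],0,1],[[0,0,0.03],0,1],[[0,0,0.02],0,1],[[0,0,0.01],0,1],[[0,0,0],0,1],[[0,0,0],0,1],[[0,0,0],0,1]]';python3 go.py 614.9 217 10.4 171.5
```

```text
t: 40.1
eef_pos: [615.2, 216.7, 10.3]
tcp_rot: [3.141, 0.0, 2.993]
ft_force: [-2.3, -0.3, 5.1]
opening: 0.206
grip_force: 29.9
t40.10 at [615.2 216.7  10.3] yaw 171.5 units [ 0.005  0.004 -0.002] turn -0.00 open 0.206 grip 29.9 F [-2.3 -0.3  5.1]
```

```bash
python3 -m inch '[[[0,0,0],0,0.24],[[0,0,0],0,0.24],[[0,0,0],0,0.24],[[0,0,-0.05],0,0.24],[[0,0,-0.15],0,0.24],[[0,0,-0.3],0,0.24],[[0,0,-0.5],0,0.24],[[0,0,-0.5],0,0.24],[[0,0,0],0,0.24],[[0,0,0],0,0.24]]'; python3 go.py 391.3 271.6 101 216
```

```text
t: 41.35
eef_pos: [614.9, 216.6, 99.9]
tcp_rot: [3.141, 0.0, 2.993]
ft_force: [-0.0, 0.0, 0.1]
opening: 0.382
grip_force: 0.0
t41.35 at [614.9 216.6  99.9] yaw 171.5 units [ 3.822  0.355 -0.018] turn -8.90 open 0.382 grip 0.0 F [-0.   0.   0.1]
```

```bash
python3 -m inch '[[[0.6,0.055,0],0,-0.2],[[0.85,0.08,0],0,-0.2],[[0.85,0.08,0],0,-0.2],[[0.85,0.08,0],0,-0.2],[[0.67,0.06,0],0,-0.2],[[0,0,0],-1,-0.2],[[0,0,0],-1,-0.2],[[0,0,0],-1,-0.2],[[0,0,0],-1,-0.2],[[0,0,0],-1,-0.2]]'; python3 -m inch '[[[0,0,0],-1,-0.2],[[0,0,0],-1,-0.2],[[0,0,0],-1,-0.2],[[0,0,0.2],-0.9,-0.2],[[0,0,0.2],0,-0.2],[[0,0,0],0,-0.2],[[0,0,0],0,-0.2],[[0,0,0],0,-0.2],[[0,0,0],0,-0.2],[[0,0,0],0,-0.2]]'; python3 go.py 391.3 271.6 8 216;  python3 - <<'E'
from h import *
p=eyes.read_camera("top")
r,q=200,255; a=[cv2.resize(p["pixels"][r-60:r+60,q-65:q+65,::-1],(390,360))]
r,q=220,270; p=eyes.read_camera("side");a+=[cv2.resize(p["pixels"][r-85:r+85,q-92:q+92,::-1],(390,360))]
cv2.imwrite("pics/w5.png",np.hstack(a))
E
```

```text
t: 42.6
eef_pos: [391.2, 271.4, 99.0]
tcp_rot: [-3.141, -0.002, -2.851]
ft_force: [-0.2, -0.7, -0.9]
opening: 0.598
grip_force: 0.0
t: 43.85
eef_pos: [391.7, 271.7, 75.9]
tcp_rot: [-3.142, 0.0, -2.513]
ft_force: [-0.3, -0.1, 0.2]
opening: 0.601
grip_force: 0.0
t43.85 at [391.7 271.7  75.9] yaw -144.0 units [0.007 0.003 1.132] turn -0.00 open 0.601 grip 0.0 F [-0.3 -0.1  0.2]
```

View pics/w5.png

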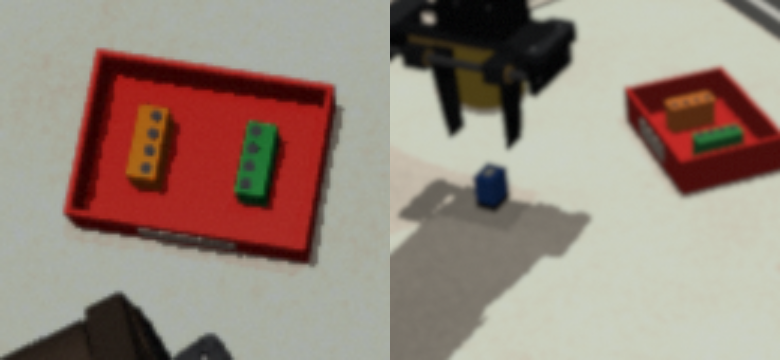

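Both blocks stand upright side by side in the red box, and the fingers are centred above the relay.

```bash
python3 -m inch '[[[0,0,0.4],0,-0.2],[[0,0,0.35],0,-0.2],[[0,0,0.2],0,-0.2],[[0,0,0.1],0,-0.2],[[0,0,0.08],0,-0.2],[[0,0,0],0,1],[[0,0,0],0,1],[[0,0,0],0,1],[[0,0,0],0,1],[[0,0,0],0,1]]'; python3 -m inch '[[[0,0,0],0,1],[[0,0,0],0,1],[[0,0,-0.1],0,1],[[0,0,-0.3],0,1],[[0,0,-0.3],0,1],[[0,0,-0.4],0,1],[[0,0,-0.5],0,1],[[0,0,0],0,1],[[0,0,0],0,1],[[0,0,0],0,1]]'; python3 go.py 628.5 -19.5 102 180.8
```

```text
t: 45.2
eef_pos: [391.7, 271.7, 8.1]
tcp_rot: [3.142, 0.0, -2.513]
ft_force: [0.5, 0.1, 3.5]
opening: 0.227
grip_force: 30.0
t: 46.45
eef_pos: [391.2, 271.4, 103.1]
tcp_rot: [3.141, -0.002, -2.513]
ft_force: [0.6, 0.3, -0.4]
opening: 0.224
grip_force: 30.0
t46.45 at [391.2 271.4 103.1] yaw -144.0 units [-0.35  -6.247  0.018] turn 7.04 open 0.224 grip 30.0 F [ 0.6  0.3 -0.4]
```

```bash
python3 -m inch '[[[-0.03,-0.5,0],0,1],[[-0.05,-0.95,0],0,1],[[-0.05,-0.95,0],0,1],[[-0.05,-0.95,0],0,1],[[-0.05,-0.95,0],0,1],[[-0.05,-0.95,0],0,1],[[-0.05,-0.7,0],0,1],[[-0.02,-0.297,0],0,1],[[0,0,0],1,1],[[0,0,0],1,1]]'; python3 -m inch '[[[0,0,0],1,1],[[0,0,0],1,1],[[0,0,0],1,1],[[0,0,0.2],1,1],[[0,0,0.3],1,1],[[0,0,0.3],0,1],[[0,0,0.2],0,1],[[0,0,0.15],0,1],[[0,0,0],0,1],[[0,0,0],0,1]]';python3 go.py 628.5 -19.5 12.1 180.8
```

```text
t: 47.7
eef_pos: [628.2, -18.7, 103.0]
tcp_rot: [3.14, -0.002, -2.691]
ft_force: [-0.8, 0.2, -0.8]
opening: 0.23
grip_force: 30.0
t: 48.95
eef_pos: [629.2, -19.3, 35.3]
tcp_rot: [-3.142, 0.001, -3.124]
ft_force: [0.3, 0.3, -0.4]
opening: 0.228
grip_force: 30.0
t48.95 at [629.2 -19.3  35.3] yaw -179.0 units [ 0.011 -0.003  0.387] turn 0.04 open 0.228 grip 30.0 F [ 0.3  0.3 -0.4]
```

```bash
python3 -m inch '[[[0,0,0.12],0,1],[[0,0,0.1],0,1],[[0,0,0.07],0,1],[[0,0,0.04],0,1],[[0,0,0.03],0,1],[[0,0,0.02],0,1],[[0,0,0.01],0,1],[[0,0,0],0,1],[[0,0,0],0,1],[[0,0,0],0,1]]';python3 go.py 628.5 -19.5 12.1 180.8
```

```text
t: 50.2
eef_pos: [629.0, -19.2, 12.1]
tcp_rot: [-3.142, 0.0, -3.124]
ft_force: [-3.1, -0.3, 5.3]
opening: 0.229
grip_force: 30.0
t50.20 at [629.  -19.2  12.1] yaw -179.0 units [ 0.008 -0.005  0.001] turn 0.04 open 0.229 grip 30.0 F [-3.1 -0.3  5.3]
```

Contact is made. Next I release, rise, back away from the camera view and check.

```bash
python3 -m inch '[[[0,0,0],0,0.15],[[0,0,0],0,0.15],[[0,0,0],0,0.15],[[0,0,-0.05],0,0.15],[[0,0,-0.15],0,0.15],[[0,0,-0.3],0,0.15],[[0,0,-0.5],0,0.15],[[0,0,-0.6],0,0.15],[[0,0,-0.6],0,0.15],[[0,0,-0.6],0,0.15]]'; python3 -m inch '[[[0.3,0.5,0],0,0],[[0.3,0.8,0],0,0],[[0.3,0.8,0],0,0],[[0.3,0.8,0],0,0],[[0.3,0.8,0],0,0],[[0.3,0.8,0],0,0],[[0,0.5,0],0,0],[[0,0,0],0,0],[[0,0,0],0,0],[[0,0,0],0,0]]'; python3 go.py 500 250 200 180; python3 - <<'E'
from h import *
p=eyes.read_camera("top"); a=[cv2.resize(p["pixels"][130:260,335:555,::-1],None,fx=3.5,fy=3.5,interpolation=cv2.INTER_CUBIC)]
cv2.imwrite("pics/w6.png",a[0])
p=eyes.read_camera("side"); cv2.imwrite("pics/w7.png",p["pixels"][:,:,::-1])
E
```

```text
t: 51.45
eef_pos: [628.8, -19.2, 182.3]
tcp_rot: [-3.141, 0.001, -3.124]
ft_force: [0.4, 0.0, -0.1]
opening: 0.426
grip_force: 0.0
t: 52.7
eef_pos: [515.9, 277.9, 179.9]
tcp_rot: [3.141, 0.0, -3.125]
ft_force: [0.0, -0.6, 0.2]
opening: 0.501
grip_force: 0.0
t52.70 at [515.9 277.9 179.9] yaw -179.1 units [ 0.273 -0.46  -0.335] turn 0.19 open 0.501 grip 0.0 F [ 0.  -0.6  0.2]
```

View pics/w6.png

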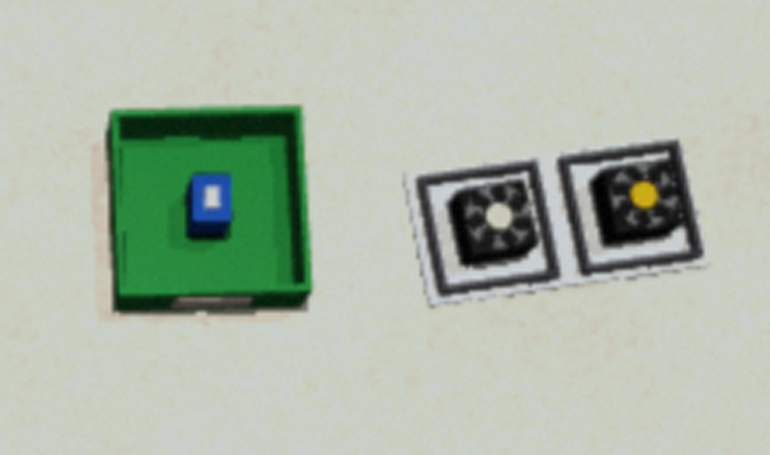

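View pics/w7.png

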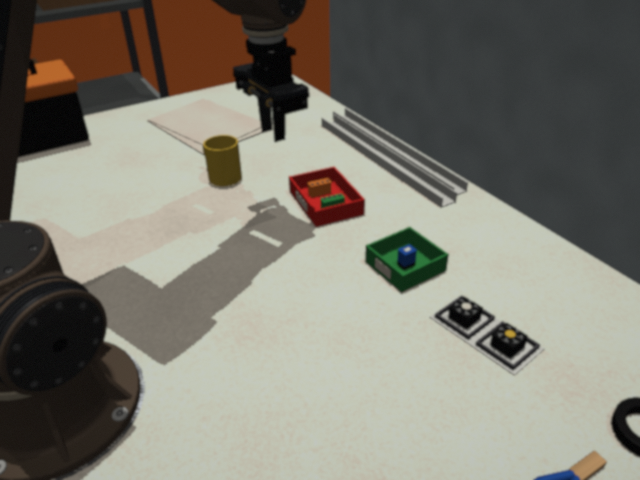

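The relay (207, 205 in the crop) stands in the green box, both fans lie inside their rims, and the mug is still at (222, 162).

```bash
python3 -c "
from cell import env
print(env.job_done())"
```

```text
the job is handed in; nothing more can be done
None
```

I handed the job in at about 53 s; the last pictures showed both fans hub up in the tray bays, both terminal blocks upright side by side in the red box, the relay upright in the green box and the mug where it was, but the hand-in returned no verdict.

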